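# Unlatch the toolbox and flip its lid open

## Task

Open the green toolbox with the fingertips, picking nothing up: push the thumb-piece of the sliding latch on its front sideways, to the robot's left, as far as it goes, then push the lid up from under one of its front lips and over past its balance point, so that it lies back open by itself. Leave the toolbox standing where it is, and do not disturb the mallet, jar and torch around it.

Things in the scene. Friction and masses are not known exactly. Their poses are not given: they have to be found in the camera images.
- toolbox: Green plastic toolbox, loose, about 3.7 kg with contents, body 140 (x) by 360 (y) by 130 mm high, with the closed lid 156 mm. Origin: centre of its underside; z up, its front with the latch faces its own -x (towards the robot, turned up to 0.35 rad either way), +y is the robot's left. The front wall is at x = -70 mm; a latch rail on it (y within 55 mm, z 95 to 125 mm) stands out to x = -78 mm. A tray lies inside. It slides on the bench if pushed with over about 20 N.
- latch (a joint): Slide of the latch along the toolbox's +y: 0 = fastened (its hook then sits over a tooth on the lid's front edge and the lid cannot rise), 0.030 = end stop, fully released; the hook clears the tooth from 0.021. Friction 1.5 N, light damping; it stays where it is left.
- thumb (a point): Centre of the top face of the latch's black thumb-piece, a block 12 mm wide (toolbox y), 34 mm deep (x, standing out of the front) and 40 mm high, top at z = 150.5 mm in the toolbox frame, with its centre 105 mm before the toolbox's centre (x = -105 mm); y = -15 mm when fastened. Behind it is the latch's plate, 36 mm wide, its front at x = -88 mm. On both sides the space is free to the lips, which begin at y = +-85 mm. Axes as the toolbox's.
- lid (a joint): Hinge of the lid, rad: 0 = shut, 1.95 = lying back open against its stop. The lid is a flat green panel 140 by 360 by 25 mm, about 0.25 kg (0.2 to 0.33), with a black bar handle on top up to 42 mm above its underside. Gravity shuts it below about 1.4 rad and opens it beyond; hinge friction is slight. About 1 to 2 N upward at a lip lifts it.
- hinge (a point): Middle of the lid's hinge line, which runs along the toolbox's y at its far (+x) top edge: x = 70 mm, z = 130 mm in the toolbox frame. Turns with the lid; when shut its axes are the toolbox's.
- lip_left (a point): Middle of the free front edge, at the underside, of the left lifting lip (+y). Each lip is a flat tongue of the lid 90 mm wide (y), 7 mm thick and standing out 28 mm beyond the toolbox's front wall, its underside flush with the lid's flat underside. 168 mm from the hinge line, y = +130 mm; 131 mm above the bench when shut, with free space below. Moves and turns with the lid.
- lip_right (a point): The same on the right lip, y = -130 mm.
- mallet: Bystander: rubber mallet lying down, orange head 64 mm across and 100 mm long, wooden handle 25 mm across; 260 mm long in all, handle along x towards -x; origin under its middle.
- screw_jar: Bystander: grey plastic screw jar with a lid, 66 mm across, 85 mm high, standing; origin at the centre of its underside.
- torch: Bystander: small aluminium torch lying along its x, 125 mm long, 32 mm across; origin under its middle.

How it is judged (in metres and radians):
On the way, in this order (a step that is already met when the one before it is completed fails the run):
1. the latch is pushed fully across (value of joint latch above 0.025 m), for 0.1 s.
2. the lid is flipped past its balance point (value of joint lid above 1.6 rad), for 0.1 s.
At the end, for the whole second after the job is handed in: The latch is released (at least 24 of its 30 mm), the lid lies back open and still (over 1.85 of 1.95 rad), the toolbox stands upright within 40 mm of where it was, and the mallet, jar and torch are within 25 mm of where they were (value of joint latch above 0.024 m and value of joint lid above 1.85 rad and velocity of joint lid between -0.1 and 0.1 rad/s and distance of toolbox from where it was at the start of the episode below 0.04 m and angle between toolbox's own z axis and vertical below 0.05 rad and distance of each of mallet, screw_jar, torch from where it was at the start of the episode below 0.025 m); the robot touches nothing.
It fails at once if the toolbox is shoved more than 40 mm (distance of toolbox from where it was at the start of the episode above 0.04 m).
It fails at once if the toolbox is lifted or tipped (height (world z) of toolbox above 0.015 m or angle between toolbox's own z axis and vertical above 0.15 rad).
It fails at once if the mallet, jar or torch is lifted or moved more than 25 mm (distance of any of mallet, screw_jar, torch from where it was at the start of the episode above 0.025 m).
It also fails if it takes over 56 s, if anything falls off the work surface, if the arm or the gripper's body presses on something with over 40 N, if the wrist force passes 120 N, or if a joint passes its speed limit or range.

## Robot

A 7-joint arm with a two-finger parallel gripper is mounted at the origin on the work surface. World frame = base frame: x ahead of the robot, y to its left, z up, the work surface at z = 0. Lengths are in mm, angles in rad, forces in N, time in s.
With the tool pointing down it reaches from about 425 to 925 mm from the base axis. Payload 6.8 kg.
Tool frame: the origin (TCP) lies between the finger pads; the fingertips stand 22 mm ahead of it and the grasp point (between the pads) lies 3 mm ahead of it (env.nose_length is the distance from the TCP to the fingertips, in mm); z points along the fingers, y is the line along which they close (so a half turn about z gives the same grasp; the last joint's range is limited). The gripper opens to 85 mm and grips with 20 to 120 N. Pads are 22 mm wide; open, the fingers measure 114 mm over their backs; the gripper's body (76 mm by 85 mm) begins 54 mm behind the grasp point. The pads swing forward as they close: fully open they stand 13 mm farther back than shut.
Start: joints at [-1.425, 0.477, 0.022, 1.555, -0.011, 1.109, -0.083], TCP at [169.477, 653.394, 253.308] pointing down, gripper open.
Joint ranges: [-2.96, 2.96], [-0.34, 2.1], [-1.41, 1.46], [0.24, 2.44], [-1.37, 4.51], [0.17, 1.92], [-2.96, 2.96]. Speed limits (rad/s): [2.39, 2.39, 3.14, 3.14, 3.14, 3.14, 3.14].

## Interface

Orientations are given as a unit quaternion [w, x, y, z].
In Python, from workcell import telemetry, cams, env gives the robot as it stands.
- The arm moves only by the tool send_rows, never from a script. Its argument "targets" is a list of rows, each an object of numbers: "dx", "dy", "dz": the shift along the tool's x, y, z in m; "rx", "ry", "rz": the turn, a rotation vector about the tool's x, y, z in degrees. In form: [{"dx": .., "dy": .., "dz": .., "rx": .., "ry": .., "rz": ..}, ...]. A call has exactly 10 rows; each row shifts and turns the commanded pose from where the row before left it, along the tool's axes as they then stand; what a row does not reach is not made up. A row lasts 1/10 s, in which the tool goes at most 50 mm and 8.59 degrees, less where a joint would pass 70% of its speed; a pose out of reach is approached as far as the arm can. A call with a gripper value outside its range is refused whole. "grip" is the closure, from -1 (fully open) to 1 (shut), set as the call begins (left out, the last holds). The fingers move at their own pace and stop on an object; the grip force is fixed at half the most. Time passes only in rows, so rows that do not move let the fingers close, or fill a call up. It gives the time, the measured TCP pose, the force, the opening and the grip force at its end, in the units of the state.
- telemetry.state(): the state, without advancing time (a new reading comes with each control period).
- cams.grab_frame(name): name is "scene" or "top" or "wrist"; returns (picture, depth): 400x640x3 uint8, red, green, blue; 400x640 float32, mm along the optical axis (not along the pixel's ray), 0 where there is no reading.
- cams.camera_info(name): a dict with "fx", "fy", "cx", "cy" (pixels), "rvec" (rotation vector, rad) and "tvec" (3), from world to camera coordinates, as OpenCV has them. Camera axes: x right, y down, z forward; pixel columns grow to the right and rows downward; lengths in mm; the calibration is good to about 2 mm. A picture is of the moment at which its call begins: read the wrist's pose just before it. camera_info takes no time and is no camera call; for the wrist camera it gives the pose at the moment of the call.
- env.sign_off(): hands the job in; it is judged then, once.
The state is a dict: "t": time; "joint_pos": joint angles; "joint_velocities": joint speeds; "effort": joint torques, N m; "position": TCP position; "tcp_rot": TCP orientation; "contact_force": force on the tool from outside, world axes, zero at the start; "moment": the same for the moment, N m; "opening": finger opening in mm; "grip_force": force on a finger pad.
Only numpy, scipy, OpenCV 4.12 (cv2) and the standard library are available. Lean on these libraries where they do the work, as an engineer would, in place of code of your own. Each camera call takes 0.05 s, during which the arm holds its last target. There are 200 camera calls.

## Working session

There is one attempt and no reset: what is moved stays moved. The work goes in short steps, Python scripts to look and compute and a tool call to move; the robot and the scene stay as the last step left them, time stands still between calls to the robot, and variables do not carry over. Pictures are saved under pics/ and viewed, at most 10 in all, crops included, and the job is handed in when it is done.

Besides the shell and the picture viewer there is one more tool, called after "Request:" by a JSON object that holds its "fn" and its "kwargs". send_rows: Moves the arm, as the interface text tells. Its arguments: {"type":"object","properties":{"targets":{"type":"array","items":{"type":"object","properties":{"dx":{"type":"number"},"dy":{"type":"number"},"dz":{"type":"number"},"rx":{"type":"number"},"ry":{"type":"number"},"rz":{"type":"number"}}}},"grip":{"type":"number"}},"required":["targets"]}

```bash
ls; mkdir -p pics
python3 - <<'E'
from workcell import telemetry, cams, env
import cv2,numpy as np
s=telemetry.state(); print(s, env.nose_length)
for n in("scene","top"):
    p,d=cams.grab_frame(n); cv2.imwrite(f"pics/{n}0.png",p[:,:,::-1]); np.savez(f"{n}0.npz",p=p,d=d)
    i=cams.camera_info(n); R=cv2.Rodrigues(np.array(i['rvec']))[0]; print(n,i,-R.T@np.array(i['tvec']))
E
```

```text
pics
{'t': 0.0, 'joint_pos': array([-1.42509082,  0.47780266,  0.02237162,  1.55643438, -0.01151962,
        1.10928552, -0.08312118]), 'joint_velocities': array([ 0.0010725 , -0.00131032,  0.00118101, -0.00046837,  0.00208646,
        0.00014521,  0.00090761]), 'effort': array([-2.08545298e-04, -5.96436203e+01,  1.60744753e+00, -2.81197643e+01,
        1.23624664e-02,  9.05409863e-03, -2.65867413e-06]), 'position': array([169.37410581, 652.84740992, 252.33177834]), 'tcp_rot': array([-4.87739969e-05,  1.26580455e-01,  9.91955935e-01, -8.99370940e-04]), 'contact_force': array([ 0.67388979, -0.0600375 , -0.38412462]), 'moment': array([-0.0276179 ,  0.01861228,  0.02426617]), 'grip_force': 0.0, 'opening': 85.49355967978971} 22.0
scene {'fx': 435.9177349364763, 'fy': 435.9177349364763, 'cx': 318.7380625078294, 'cy': 200.1528209113633, 'rvec': array([ 2.08155103,  1.43207733, -0.50588019]), 'tvec': array([-223.52125356, -351.88853799, 1472.80538468])} [1203.75448105 -228.54880195  917.43315264]
top {'fx': 395.23732455329895, 'fy': 395.23732455329895, 'cx': 315.4729186368488, 'cy': 197.62062204100675, 'rvec': array([ 2.10630946, -2.15624322,  0.12903185]), 'tvec': array([  55.29344189,  606.39572073, 1063.10857697])} [ 443.1080215    12.42800047 1142.13563439]
```

View pics/top0.png

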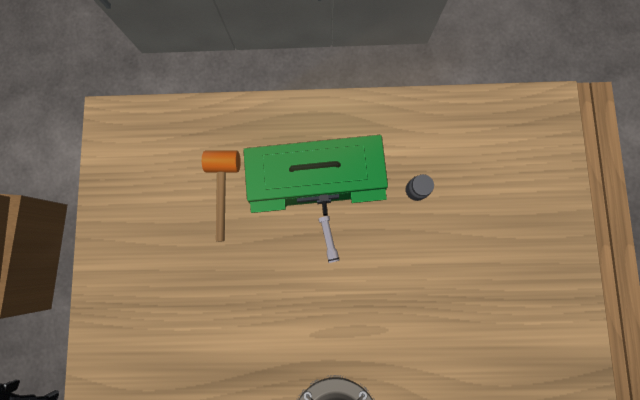

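View pics/scene0.png

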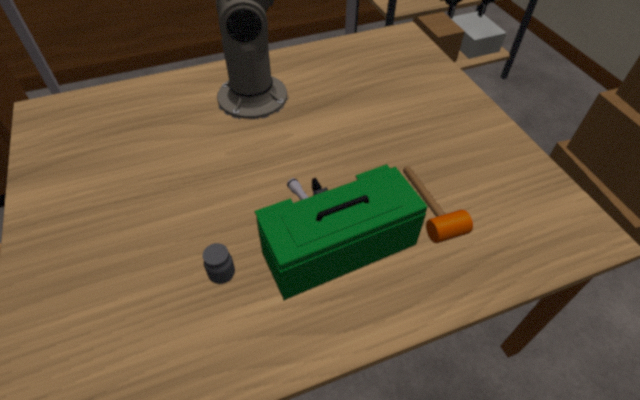

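The top view shows the toolbox centred at about (315,170), lips on its lower side, thumb-piece at (324,208) and the torch just in front at (330,240). The mallet lies left at (220,195) and the jar right at (420,187). The scene view agrees. Next I measure them.

```bash
cat > h.py <<'E'
import numpy as np, cv2
from workcell import telemetry, cams, env
def cam(n):
    i=cams.camera_info(n); R=cv2.Rodrigues(np.array(i['rvec']))[0]; return i,R,np.array(i['tvec'])
def pts(i,R,t,d):
    v,u=np.mgrid[:400,:640]; P=np.stack([(u-i['cx'])/i['fx']*d,(v-i['cy'])/i['fy']*d,d],-1)
    return (P-t)@R
def ray(i,R,t,uv,z):
    r=np.array([(uv[0]-i['cx'])/i['fx'],(uv[1]-i['cy'])/i['fy'],1])@R; c=-R.T@t
    return c+r*(z-c[2])/r[2]
E
python3 - <<'E'
from h import *
for n in("top","scene"):
    f=np.load(n+"0.npz"); p,d=f['p'].astype(int),f['d'].astype(float); W=pts(*cam(n),d)
    g=(p[...,1]>p[...,0]+40)&(p[...,1]>p[...,2]+40)&(d>0)
    z=W[...,2]; top=g&(abs(z-156)<7)
    Q=W[top][:,:2].astype(np.float32); r=cv2.minAreaRect(Q); print(n,top.sum(),np.median(W[top][:,2]),r,cv2.boxPoints(r).round().tolist())
    lip=g&(abs(z-138)<6)
    c,l,s,ce=cv2.connectedComponentsWithStats(lip.astype(np.uint8))
    for k in range(1,c):
        if s[k,4]>40: print(' lip',s[k],np.median(W[l==k],0).round(),W[l==k].min(0).round())
    hs=[('black',(p.max(-1)<45)&(d>0)&(z>60)&(z<200)),('objs',(z>12)&(z<175)&~g&(d>0)&(W[...,0]>350))]
    for nm,m in hs:
        c,l,s,ce=cv2.connectedComponentsWithStats(m.astype(np.uint8))
        for k in range(1,c):
            if s[k,4]>12:
                q=W[l==k]; r=cv2.minAreaRect(q[:,:2].astype(np.float32)); print(' ',nm,s[k],np.round(r[0]),np.round(r[1]),round(r[2]),q.min(0).round(),q.max(0).round())
E
```

```text
top 6873 158.3355402896753 ((669.180419921875, 39.37286376953125), (138.2894287109375, 357.8163146972656), 4.182499885559082) [[587.0, 213.0], [613.0, -144.0], [751.0, -134.0], [725.0, 223.0]]
 lip [351 188  36  15 388] [597. -96. 139.] [ 580. -142.  134.]
 lip [250 198  35  15 378] [578. 162. 139.] [560. 119. 134.]
  black [330 163  10   4  17] [668. -12.] [ 7. 23.] 13 [667. -23. 167.] [674.  -0. 181.]
  black [298 200  19   3  25] [591.  62.] [ 1. 48.] 4 [588.  38.  96.] [592.  86. 122.]
  black [318 201  13  14  57] [567.  15.] [34. 31.] 6 [550.   2. 113.] [585.  32. 156.]
  objs [ 202  150   39   91 1408] [625. 314.] [ 99. 258.] 89 [496. 262.  13.] [754. 362.  70.]
  objs [289 168   9   4  16] [661.  94.] [21.  7.] 78 [658.  82. 159.] [667. 104. 175.]
  objs [406 174  28  27 556] [ 629. -248.] [60. 62.] 84 [ 598. -278.   12.] [ 660. -217.   91.]
  objs [ 284  191   70   72 1009] [514.  29.] [176. 186.] 4 [428. -57.  12.] [608. 128. 156.]
scene 7575 156.8839693372332 ((669.6097412109375, 36.728271484375), (141.7315216064453, 358.3042297363281), 4.097481727600098) [[586.0, 210.0], 
[... 1206 characters left out ...]
656] [634. 276.] [265. 138.] 10 [494. 216.  12.] [756. 359. 156.]
  objs [286 178  22  23 234] [520.  -9.] [ 45. 180.] 85 [429. -40.  12.] [609.  15. 157.]
  objs [311 178  16  19 151] [582.  15.] [34. 61.] 67 [549. -13. 113.] [605.  32. 156.]
  objs [360 198   9   5  26] [669.  92.] [10. 32.] 23 [658.  77. 158.] [674. 105. 175.]
  objs [339 205  13   6  22] [675.  40.] [ 4. 30.] 2 [673.  25. 170.] [677.  55. 175.]
  objs [ 254  207  173   92 4989] [727.  12.] [391. 153.] 70 [ 587. -148.   12.] [754. 222. 158.]
  objs [316 213  12   9  42] [678. -16.] [25. 10.] 76 [671. -28. 158.] [681.  -3. 175.]
  objs [202 243  33  40 975] [ 634. -253.] [63. 62.] 46 [ 602. -286.   12.] [ 664. -221.   89.]
```

Request:
{"fn": "send_rows", "kwargs": {"targets": [{"dx": -0.0275, "dy": -0.0275}, {"dx": -0.0275, "dy": -0.0275}, {"dx": -0.0275, "dy": -0.0275}, {"dx": -0.0275, "dy": -0.0275}, {"dx": -0.0275, "dy": -0.0275}, {"dx": -0.0275, "dy": -0.0275}, {"dx": -0.0275, "dy": -0.0275}, {"dx": -0.0275, "dy": -0.0275}, {"dx": -0.0275, "dy": -0.0275}, {"dx": -0.0275, "dy": -0.0275}], "grip": 1}}

```text
invalid input at $.targets[0]: expected keys dx, dy, dz, rx, ry, rz
```

Request:
{"fn": "send_rows", "kwargs": {"targets": [{"dx": -0.0275, "dy": -0.0275}, {"dx": -0.0275, "dy": -0.0275}, {"dx": -0.0275, "dy": -0.0275}, {"dx": -0.0275, "dy": -0.0275}, {"dx": -0.0275, "dy": -0.0275}, {"dx": -0.0275, "dy": -0.0275}, {"dx": -0.0275, "dy": -0.0275}, {"dx": -0.0275, "dy": -0.0275}, {"dx": -0.0275, "dy": -0.0275}, {"dx": -0.0275, "dy": -0.0275}]}}

```text
invalid input at $.targets[0]: expected keys dx, dy, dz, rx, ry, rz
```

Request:
{"fn": "send_rows", "kwargs": {"targets": [{"rz": -3.1}, {"rz": -3.1}, {"rz": -3.1}, {"rz": -3.1}, {"rz": -3.1}, {"rz": -3.1}, {}, {}, {}, {}]}}

```text
invalid input at $.targets[0]: expected keys dx, dy, dz, rx, ry, rz
```

All keys are needed in every row.

Request:
{"fn": "send_rows", "kwargs": {"targets": [{"dx": -0.0275, "dy": -0.0275, "dz": 0, "rx": 0, "ry": 0, "rz": 0}, {"dx": -0.0275, "dy": -0.0275, "dz": 0, "rx": 0, "ry": 0, "rz": 0}, {"dx": -0.0275, "dy": -0.0275, "dz": 0, "rx": 0, "ry": 0, "rz": 0}, {"dx": -0.0275, "dy": -0.0275, "dz": 0, "rx": 0, "ry": 0, "rz": 0}, {"dx": -0.0275, "dy": -0.0275, "dz": 0, "rx": 0, "ry": 0, "rz": 0}, {"dx": -0.0275, "dy": -0.0275, "dz": 0, "rx": 0, "ry": 0, "rz": 0}, {"dx": -0.0275, "dy": -0.0275, "dz": 0, "rx": 0, "ry": 0, "rz": 0}, {"dx": -0.0275, "dy": -0.0275, "dz": 0, "rx": 0, "ry": 0, "rz": 0}, {"dx": -0.0275, "dy": -0.0275, "dz": 0, "rx": 0, "ry": 0, "rz": 0}, {"dx": -0.0275, "dy": -0.0275, "dz": 0, "rx": 0, "ry": 0, "rz": 0}], "grip": 1}}

```text
t: 1.1
position: [367.0, 316.5, 253.1]
tcp_rot: [-0.0, 0.127, 0.992, -0.0]
contact_force: [1.2, -0.1, 0.1]
opening: -0.2
grip_force: 0.0
```

Request:
{"fn": "send_rows", "kwargs": {"targets": [{"dx": -0.0275, "dy": -0.0275, "dz": 0, "rx": 0, "ry": 0, "rz": 0}, {"dx": -0.0275, "dy": -0.0275, "dz": 0, "rx": 0, "ry": 0, "rz": 0}, {"dx": -0.0275, "dy": -0.0275, "dz": 0, "rx": 0, "ry": 0, "rz": 0}, {"dx": -0.0275, "dy": -0.0275, "dz": 0, "rx": 0, "ry": 0, "rz": 0}, {"dx": -0.0275, "dy": -0.0275, "dz": 0, "rx": 0, "ry": 0, "rz": 0}, {"dx": -0.0275, "dy": -0.0275, "dz": 0, "rx": 0, "ry": 0, "rz": 0}, {"dx": -0.0275, "dy": -0.0275, "dz": 0, "rx": 0, "ry": 0, "rz": 0}, {"dx": -0.0275, "dy": -0.0275, "dz": 0, "rx": 0, "ry": 0, "rz": 0}, {"dx": -0.0275, "dy": -0.0275, "dz": 0, "rx": 0, "ry": 0, "rz": 0}, {"dx": -0.0275, "dy": -0.0275, "dz": 0, "rx": 0, "ry": 0, "rz": 0}]}}

```text
t: 2.1
position: [564.1, -18.5, 253.0]
tcp_rot: [-0.0, 0.126, 0.992, -0.0]
contact_force: [0.8, 0.4, 0.1]
opening: -0.2
grip_force: 0.0
```

Request:
{"fn": "send_rows", "kwargs": {"targets": [{"dx": 0, "dy": 0, "dz": 0, "rx": 0, "ry": 0, "rz": -3.1}, {"dx": 0, "dy": 0, "dz": 0, "rx": 0, "ry": 0, "rz": -3.1}, {"dx": 0, "dy": 0, "dz": 0, "rx": 0, "ry": 0, "rz": -3.1}, {"dx": 0, "dy": 0, "dz": 0, "rx": 0, "ry": 0, "rz": -3.1}, {"dx": 0, "dy": 0, "dz": 0, "rx": 0, "ry": 0, "rz": -3.1}, {"dx": 0, "dy": 0, "dz": 0, "rx": 0, "ry": 0, "rz": -3.1}, {"dx": 0, "dy": 0, "dz": 0, "rx": 0, "ry": 0, "rz": 0}, {"dx": 0, "dy": 0, "dz": 0, "rx": 0, "ry": 0, "rz": 0}, {"dx": 0, "dy": 0, "dz": 0, "rx": 0, "ry": 0, "rz": 0}, {"dx": 0, "dy": 0, "dz": 0, "rx": 0, "ry": 0, "rz": 0}]}}

```text
t: 3.1
position: [563.7, -17.1, 253.2]
tcp_rot: [-0.0, -0.035, 0.999, -0.0]
contact_force: [0.4, -0.4, -0.5]
opening: -0.5
grip_force: 0.0
```

```bash
cat >> h.py <<'E'
from scipy.spatial.transform import Rotation as Ro
YAW=np.deg2rad(4.15); O=np.array([669.4,38.,0])
RT=Ro.from_euler('z',YAW).as_matrix()
def loc(p): return (np.asarray(p)-O)@RT
def wor(p): return O+RT@np.asarray(p)
def rep():
    s=telemetry.state(); q=s['tcp_rot']; R=Ro.from_quat(np.r_[q[1:],q[0]]).as_matrix()
    print('t',s['t'],'J',s['joint_pos'].round(3),'pos',s['position'].round(1),'loc',loc(s['position']).round(1),'F',s['contact_force'].round(1),'op',round(s['opening'],1))
    print('tool axes in box (cols x,y,z)\n',(RT.T@R).round(3)); return s,R
E
python3 - <<'E'
from h import *
s,R=rep()
p,d=cams.grab_frame("wrist"); cv2.imwrite("pics/w1.png",p[:,:,::-1])
i,Rc,t=cam("wrist"); W=pts(i,Rc,t,d.astype(float)); print(-Rc.T@t)
L=loc(W); m=(d>0)&(L[...,2]>140)&(L[...,2]<155)&(L[...,0]<-85)&(L[...,0]>-130)&(abs(L[...,1])<70)
q=L[m]; print(len(q), q.min(0),q.max(0),np.median(q,0)) if len(q) else 0
E
```

```text
t 3.1 J [-0.37   0.303  0.359  1.845 -0.124  1.015  1.68 ] pos [563.7 -17.1 253.2] loc [-109.4  -47.3  253.2] F [ 0.4 -0.4 -0.5] op -0.5
tool axes in box (cols x,y,z)
 [[-1.     0.002 -0.   ]
 [ 0.002  1.    -0.   ]
 [ 0.    -0.    -1.   ]]
[488.74000844 -22.73124744 374.50798119]
1014 [-123.47989695  -32.48691488  140.0572549 ] [-85.00509763   2.79785524 152.91601536] [-101.81631107  -15.54797367  150.31931375]
```

Request:
{"fn": "send_rows", "kwargs": {"targets": [{"dx": 0, "dy": 0, "dz": 0.016, "rx": 0, "ry": 0, "rz": 0}, {"dx": 0, "dy": 0, "dz": 0.016, "rx": 0, "ry": 0, "rz": 0}, {"dx": 0, "dy": 0, "dz": 0.016, "rx": 0, "ry": 0, "rz": 0}, {"dx": 0, "dy": 0, "dz": 0.016, "rx": 0, "ry": 0, "rz": 0}, {"dx": 0, "dy": 0, "dz": 0.016, "rx": 0, "ry": 0, "rz": 0}, {"dx": 0, "dy": 0, "dz": 0.016, "rx": 0, "ry": 0, "rz": 0}, {"dx": 0, "dy": 0, "dz": 0.015, "rx": 0, "ry": 0, "rz": 0}, {"dx": 0, "dy": 0, "dz": 0, "rx": 0, "ry": 0, "rz": 0}, {"dx": 0, "dy": 0, "dz": 0, "rx": 0, "ry": 0, "rz": 0}, {"dx": 0, "dy": 0.005, "dz": 0, "rx": 0, "ry": 0, "rz": 0}]}}

```text
t: 4.15
position: [564.0, -12.8, 143.2]
tcp_rot: [0.001, -0.035, 0.999, -0.0]
contact_force: [0.0, 0.9, 0.7]
opening: -0.1
grip_force: 0.0
```

Request:
{"fn": "send_rows", "kwargs": {"targets": [{"dx": 0, "dy": 0.003, "dz": 0, "rx": 0, "ry": 0, "rz": 0}, {"dx": 0, "dy": 0.003, "dz": 0, "rx": 0, "ry": 0, "rz": 0}, {"dx": 0, "dy": 0.003, "dz": 0, "rx": 0, "ry": 0, "rz": 0}, {"dx": 0, "dy": 0.003, "dz": 0, "rx": 0, "ry": 0, "rz": 0}, {"dx": 0, "dy": 0.003, "dz": 0, "rx": 0, "ry": 0, "rz": 0}, {"dx": 0, "dy": 0.003, "dz": 0, "rx": 0, "ry": 0, "rz": 0}, {"dx": 0, "dy": 0.003, "dz": 0, "rx": 0, "ry": 0, "rz": 0}, {"dx": 0, "dy": 0.003, "dz": 0, "rx": 0, "ry": 0, "rz": 0}, {"dx": 0, "dy": 0.003, "dz": 0, "rx": 0, "ry": 0, "rz": 0}, {"dx": 0, "dy": 0.003, "dz": 0, "rx": 0, "ry": 0, "rz": 0}]}}

```text
t: 5.15
position: [561.3, 18.1, 142.3]
tcp_rot: [0.0, -0.035, 0.999, 0.0]
contact_force: [1.4, -1.7, 0.8]
opening: 0.1
grip_force: 0.8
```

```bash
cat >> h.py <<'E'
def thumb():
    for n in("wrist","top","scene"):
        p,d=cams.grab_frame(n); L=loc(pts(*cam(n),d.astype(float)))
        m=(d>0)&(L[...,2]>140)&(L[...,2]<156)&(L[...,0]<-92)&(L[...,0]>-124)&(abs(L[...,1])<70)
        if n!="wrist": m&=p.max(-1)<60
        q=L[m]; print(n,len(q), np.percentile(q,[2,50,98],axis=0).round(1).tolist() if len(q)>3 else '')
        cv2.imwrite(f"pics/last_{n}.png",p[:,:,::-1])
E
python3 - <<'E'
from h import *
rep(); thumb()
E
```

```text
t 5.15 J [-0.39   0.439  0.314  1.946 -0.187  0.784  1.671] pos [561.3  18.1 142.3] loc [-109.2  -12.   142.3] F [ 1.4 -1.7  0.8] op 0.1
tool axes in box (cols x,y,z)
 [[-1.     0.002  0.   ]
 [ 0.002  1.     0.   ]
 [-0.     0.    -1.   ]]
wrist 2191 [[-123.3, -24.0, 140.4], [-120.3, 2.4, 149.8], [-110.1, 13.3, 154.8]]
top 0 
scene 78 [[-111.0, -26.9, 141.0], [-99.1, -9.1, 148.8], [-93.0, 11.0, 155.2]]
```

Request:
{"fn": "send_rows", "kwargs": {"targets": [{"dx": 0, "dy": 0.002, "dz": 0, "rx": 0, "ry": 0, "rz": 0}, {"dx": 0, "dy": 0.002, "dz": 0, "rx": 0, "ry": 0, "rz": 0}, {"dx": 0, "dy": 0.001, "dz": 0, "rx": 0, "ry": 0, "rz": 0}, {"dx": 0, "dy": 0.001, "dz": 0, "rx": 0, "ry": 0, "rz": 0}, {"dx": 0, "dy": 0.001, "dz": 0, "rx": 0, "ry": 0, "rz": 0}, {"dx": 0, "dy": 0, "dz": 0, "rx": 0, "ry": 0, "rz": 0}, {"dx": 0, "dy": 0, "dz": 0, "rx": 0, "ry": 0, "rz": 0}, {"dx": 0, "dy": 0, "dz": 0, "rx": 0, "ry": 0, "rz": 0}, {"dx": 0, "dy": 0, "dz": 0, "rx": 0, "ry": 0, "rz": 0}, {"dx": 0, "dy": 0, "dz": 0, "rx": 0, "ry": 0, "rz": 0}]}}

```text
t: 6.3
position: [560.9, 24.9, 142.3]
tcp_rot: [0.0, -0.035, 0.999, 0.0]
contact_force: [-0.2, 1.0, -1.3]
opening: -0.3
grip_force: 0.2
```

Run:
```python
from h import *
rep(); thumb()
```

```text
t 6.3 J [-0.401  0.438  0.313  1.947 -0.186  0.784  1.659] pos [560.9  24.9 142.3] loc [-109.2   -5.2  142.3] F [-0.2  1.  -1.3] op -0.3
tool axes in box (cols x,y,z)
 [[-1.     0.002  0.   ]
 [ 0.002  1.     0.   ]
 [-0.     0.    -1.   ]]
wrist 2201 [[-123.3, -17.8, 140.4], [-120.2, 8.9, 149.8], [-110.2, 19.7, 154.8]]
top 0 
scene 80 [[-109.9, -20.3, 141.0], [-99.8, -2.9, 148.2], [-93.6, 16.6, 155.4]]
```

Request:
{"fn": "send_rows", "kwargs": {"targets": [{"dx": 0, "dy": 0.001, "dz": 0, "rx": 0, "ry": 0, "rz": 0}, {"dx": 0, "dy": 0.001, "dz": 0, "rx": 0, "ry": 0, "rz": 0}, {"dx": 0, "dy": 0, "dz": 0, "rx": 0, "ry": 0, "rz": 0}, {"dx": 0, "dy": -0.005, "dz": 0, "rx": 0, "ry": 0, "rz": 0}, {"dx": 0, "dy": -0.01, "dz": 0, "rx": 0, "ry": 0, "rz": 0}, {"dx": 0, "dy": -0.005, "dz": -0.01, "rx": 0, "ry": 0, "rz": 0}, {"dx": 0, "dy": 0, "dz": -0.03, "rx": 0, "ry": 0, "rz": 0}, {"dx": 0, "dy": 0, "dz": -0.045, "rx": 0, "ry": 0, "rz": 0}, {"dx": 0, "dy": 0, "dz": -0.045, "rx": 0, "ry": 0, "rz": 0}, {"dx": 0, "dy": 0, "dz": -0.03, "rx": 0, "ry": 0, "rz": 0}]}}

```text
t: 7.45
position: [562.9, 6.3, 306.5]
tcp_rot: [0.002, -0.035, 0.999, 0.0]
contact_force: [0.2, 0.4, -0.1]
opening: 0.3
grip_force: 0.0
```

Run:
```python
from h import *
rep(); thumb()
```

```text
t 7.45 J [-0.427  0.247  0.37   1.787 -0.099  1.121  1.617] pos [562.9   6.3 306.5] loc [-108.5  -23.9  306.5] F [ 0.2  0.4 -0.1] op 0.3
tool axes in box (cols x,y,z)
 [[-1.     0.002  0.004]
 [ 0.002  1.     0.001]
 [-0.004  0.001 -1.   ]]
wrist 407 [[-120.2, 9.2, 142.2], [-108.5, 14.0, 154.9], [-92.8, 20.8, 156.0]]
top 0 
scene 49 [[-117.2, 7.3, 142.0], [-103.8, 11.4, 149.4], [-92.7, 17.7, 152.1]]
```

Request:
{"fn": "send_rows", "kwargs": {"targets": [{"dx": -0.002, "dy": 0.03, "dz": 0, "rx": 0, "ry": 0, "rz": 0}, {"dx": -0.002, "dy": 0.03, "dz": 0, "rx": 0, "ry": 0, "rz": 0}, {"dx": -0.002, "dy": 0.03, "dz": 0, "rx": 0, "ry": 0, "rz": 0}, {"dx": -0.002, "dy": 0.03, "dz": 0, "rx": 0, "ry": 0, "rz": 0}, {"dx": -0.002, "dy": 0.03, "dz": 0, "rx": 0, "ry": 0, "rz": 0}, {"dx": -0.002, "dy": 0.03, "dz": 0, "rx": 0, "ry": 0, "rz": 0}, {"dx": -0.002, "dy": 0.03, "dz": 0, "rx": 0, "ry": 0, "rz": 0}, {"dx": -0.002, "dy": 0.03, "dz": 0, "rx": 0, "ry": 0, "rz": 0}, {"dx": -0.002, "dy": 0.022, "dz": 0, "rx": 0, "ry": 0, "rz": 0}, {"dx": -0.002, "dy": 0, "dz": 0, "rx": 0, "ry": 0, "rz": 0}]}}

```text
t: 8.6
position: [561.7, 273.7, 300.7]
tcp_rot: [-0.001, -0.038, 0.999, 0.0]
contact_force: [-0.8, 0.6, 0.4]
opening: 0.1
grip_force: 0.0
```

Request:
{"fn": "send_rows", "kwargs": {"targets": [{"dx": 0, "dy": 0, "dz": 0, "rx": 7, "ry": 0, "rz": 0}, {"dx": 0, "dy": 0, "dz": 0, "rx": 7, "ry": 0, "rz": 0}, {"dx": 0, "dy": 0, "dz": 0, "rx": 7, "ry": 0, "rz": 0}, {"dx": 0, "dy": 0, "dz": 0, "rx": 7, "ry": 0, "rz": 0}, {"dx": 0, "dy": 0, "dz": 0, "rx": 7, "ry": 0, "rz": 0}, {"dx": 0, "dy": 0, "dz": 0, "rx": 7, "ry": 0, "rz": 0}, {"dx": 0, "dy": 0, "dz": 0, "rx": 7, "ry": 0, "rz": 0}, {"dx": 0, "dy": 0, "dz": 0, "rx": 7, "ry": 0, "rz": 0}, {"dx": 0, "dy": 0, "dz": 0, "rx": 0, "ry": 0, "rz": 0}, {"dx": 0, "dy": 0, "dz": 0, "rx": 0, "ry": 0, "rz": 0}]}}

```text
t: 9.6
position: [563.5, 268.8, 301.5]
tcp_rot: [0.016, -0.031, 0.883, -0.469]
contact_force: [-0.2, -1.2, 0.6]
opening: -0.0
grip_force: 0.0
```

Run:
```python
from h import *
rep()
```

```text
t 9.6 J [-1.094  0.717  0.41   1.43   0.482  1.677  0.842] pos [563.5 268.8 301.5] loc [-88.9 237.9 301.5] F [-0.2 -1.2  0.6] op -0.0
tool axes in box (cols x,y,z)
 [[-1.     0.    -0.003]
 [ 0.002  0.56  -0.829]
 [ 0.001 -0.829 -0.56 ]]
```

Request:
{"fn": "send_rows", "kwargs": {"targets": [{"dx": 0, "dy": 0.016, "dz": 0.0108, "rx": 0, "ry": 0, "rz": 0}, {"dx": 0, "dy": 0.016, "dz": 0.0108, "rx": 0, "ry": 0, "rz": 0}, {"dx": 0, "dy": 0.016, "dz": 0.0108, "rx": 0, "ry": 0, "rz": 0}, {"dx": 0, "dy": 0.016, "dz": 0.0108, "rx": 0, "ry": 0, "rz": 0}, {"dx": 0, "dy": 0.016, "dz": 0.0108, "rx": 0, "ry": 0, "rz": 0}, {"dx": 0, "dy": 0.016, "dz": 0.0108, "rx": 0, "ry": 0, "rz": 0}, {"dx": 0, "dy": 0.016, "dz": 0.0108, "rx": 0, "ry": 0, "rz": 0}, {"dx": 0, "dy": 0.016, "dz": 0.0108, "rx": 0, "ry": 0, "rz": 0}, {"dx": 0, "dy": 0, "dz": 0, "rx": 0, "ry": 0, "rz": 0}, {"dx": 0, "dy": 0, "dz": 0, "rx": 0, "ry": 0, "rz": 0}]}}

```text
t: 10.6
position: [563.5, 269.5, 147.7]
tcp_rot: [0.017, -0.031, 0.882, -0.47]
contact_force: [-0.4, 0.1, 0.9]
opening: 0.2
grip_force: 0.0
```

Run:
```python
from h import *
rep()
p,d=cams.grab_frame("wrist"); cv2.imwrite("pics/w2.png",p[:,:,::-1])
L=loc(pts(*cam("wrist"),d.astype(float))); g=(p[...,1].astype(int)>p[...,0].astype(int)+30)&(d>0)
m=g&(L[...,2]>125)&(L[...,2]<146)&(L[...,0]<-72)&(L[...,1]>70); q=L[m]; print(len(q),np.percentile(q,[1,50,99],axis=0).round(1).tolist() if len(q) else '')
```

```text
t 10.6 J [-1.071  0.891  0.367  1.493  0.435  1.485  0.711] pos [563.5 269.5 147.7] loc [-88.8 238.5 147.7] F [-0.4  0.1  0.9] op 0.2
tool axes in box (cols x,y,z)
 [[-1.     0.001 -0.001]
 [ 0.002  0.558 -0.83 ]
 [ 0.    -0.83  -0.558]]
2243 [[-99.1, 88.0, 132.7], [-87.9, 149.9, 138.8], [-72.3, 268.9, 139.8]]
```

View pics/w2.png

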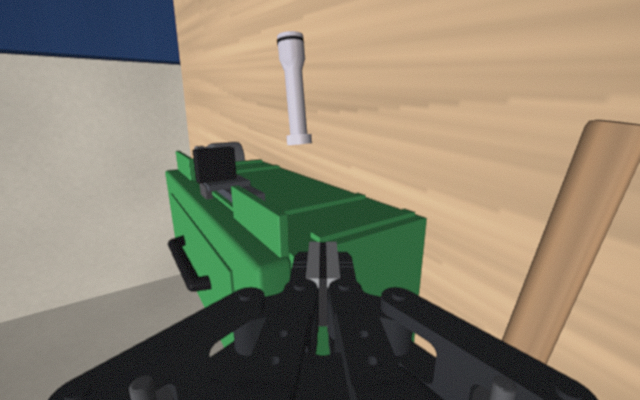

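The wrist view shows the left lip at about (260,220), with the closed fingertips at (322,250) aimed under it. Finger knuckles stick out on both sides at (250,300) and (400,300). I'll measure how far behind the tips they sit.

Run:
```python
from h import *
s=telemetry.state(); q=s['tcp_rot']; R=Ro.from_quat(np.r_[q[1:],q[0]]).as_matrix()
p,d=cams.grab_frame("wrist"); T=(pts(*cam("wrist"),d.astype(float))-s['position'])@R
m=(d>0)&(abs(T[...,0])<60)&(abs(T[...,1])<90)&(T[...,2]<25)&(d<260)
for a in range(22,-90,-8):
    k=m&(T[...,2]<=a)&(T[...,2]>a-8); 
    if k.sum(): print(a-22,k.sum(),T[k].min(0).round(),T[k].max(0).round())
```

```text
0 91 [  7. -12.  14.] [12. 11. 18.]
-8 435 [  7. -14.   6.] [12. 13. 14.]
-16 520 [  6. -14.  -2.] [12. 13.  6.]
-24 591 [  6. -14. -10.] [12. 13. -2.]
-32 741 [-11. -14. -18.] [ 13.  13. -10.]
-40 1419 [-12. -32. -26.] [ 15.  30. -18.]
-48 3686 [-11. -39. -34.] [ 15.  37. -26.]
-56 5330 [ -9. -45. -42.] [ 16.  44. -34.]
-64 5621 [ -8. -51. -50.] [ 19.  50. -42.]
-72 9038 [ -8. -59. -58.] [ 19.  56. -50.]
-80 10607 [  3. -64. -66.] [ 19.  61. -58.]
-88 4677 [ 10. -63. -74.] [ 21.  62. -66.]
-96 205 [ 20. -19. -76.] [ 22.  18. -74.]
```

Request:
{"fn": "send_rows", "kwargs": {"targets": [{"dx": 0, "dy": -0.0014, "dz": 0.01, "rx": 0, "ry": 0, "rz": 0}, {"dx": 0, "dy": 0, "dz": 0.01, "rx": 0, "ry": 0, "rz": 0}, {"dx": 0, "dy": 0, "dz": 0.01, "rx": 0, "ry": 0, "rz": 0}, {"dx": 0, "dy": 0, "dz": 0.01, "rx": 0, "ry": 0, "rz": 0}, {"dx": 0, "dy": 0, "dz": 0.01, "rx": 0, "ry": 0, "rz": 0}, {"dx": 0, "dy": 0, "dz": 0.01, "rx": 0, "ry": 0, "rz": 0}, {"dx": 0, "dy": 0, "dz": 0.0096, "rx": 0, "ry": 0, "rz": 0}, {"dx": 0, "dy": 0, "dz": 0, "rx": 0, "ry": 0, "rz": 0}, {"dx": 0, "dy": 0, "dz": 0, "rx": 0, "ry": 0, "rz": 0}, {"dx": 0, "dy": 0, "dz": 0, "rx": 0, "ry": 0, "rz": 0}]}}

```text
t: 11.7
position: [567.7, 211.9, 110.2]
tcp_rot: [0.017, -0.031, 0.883, -0.469]
contact_force: [-0.5, -0.0, -0.6]
opening: -0.2
grip_force: 0.0
```

Run:
```python
from h import *
rep()
p,d=cams.grab_frame("wrist"); q,d2=cams.grab_frame("top")
cv2.imwrite("pics/w3.png",np.hstack([cv2.resize(p,(480,300)),cv2.resize(q[100:300,200:413],(319,300))])[:,:,::-1])
```

```text
t 11.7 J [-1.03   0.9    0.374  1.598  0.464  1.356  0.686] pos [567.7 211.9 110.2] loc [-88.8 180.8 110.2] F [-0.5 -0.  -0.6] op -0.2
tool axes in box (cols x,y,z)
 [[-1.     0.001 -0.001]
 [ 0.001  0.56  -0.829]
 [-0.    -0.829 -0.56 ]]
```

View pics/w3.png

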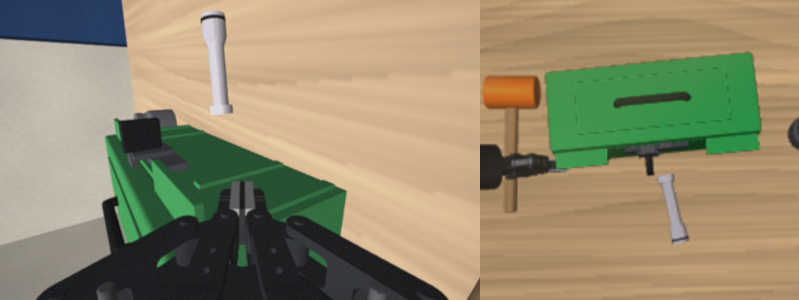

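In the top view (right half), the fingertips sit under the outer end of the left lip at about (560,168), clear of the mallet handle. Next I lift along the arc.

Request:
{"fn": "send_rows", "kwargs": {"targets": [{"dx": 0, "dy": -0.0033, "dz": -0.0022, "rx": 0, "ry": 0, "rz": 0}, {"dx": 0, "dy": -0.0033, "dz": -0.0022, "rx": 0, "ry": 0, "rz": 0}, {"dx": -0.0005, "dy": -0.0098, "dz": -0.0066, "rx": 0, "ry": 0, "rz": 0}, {"dx": -0.0014, "dy": -0.0097, "dz": -0.0066, "rx": 0, "ry": 0, "rz": 0}, {"dx": -0.0023, "dy": -0.0096, "dz": -0.0065, "rx": 0, "ry": 0, "rz": 0}, {"dx": -0.0033, "dy": -0.0095, "dz": -0.0064, "rx": 0, "ry": 0, "rz": 0}, {"dx": -0.0042, "dy": -0.0092, "dz": -0.0062, "rx": 0, "ry": 0, "rz": 0}, {"dx": 0, "dy": 0, "dz": 0, "rx": 0, "ry": 0, "rz": 0}, {"dx": 0, "dy": 0, "dz": 0, "rx": 0, "ry": 0, "rz": 0}, {"dx": 0, "dy": 0, "dz": 0, "rx": 0, "ry": 0, "rz": 0}]}}

```text
t: 12.8
position: [578.9, 212.1, 175.1]
tcp_rot: [0.016, -0.032, 0.882, -0.469]
contact_force: [-0.0, 0.1, -1.0]
opening: -0.1
grip_force: 0.7
```

Run:
```python
from h import *
rep()
p,d=cams.grab_frame("wrist"); q,d2=cams.grab_frame("scene")
cv2.imwrite("pics/w4.png",np.hstack([cv2.resize(p,(400,250)),cv2.resize(q[100:350,180:500],(320,250))])[:,:,::-1])
```

```text
t 12.8 J [-1.03   0.824  0.395  1.567  0.482  1.438  0.753] pos [578.9 212.1 175.1] loc [-77.6 180.2 175.1] F [-0.   0.1 -1. ] op -0.1
tool axes in box (cols x,y,z)
 [[-1.     0.    -0.002]
 [ 0.001  0.559 -0.829]
 [ 0.001 -0.829 -0.559]]
```

View pics/w4.png

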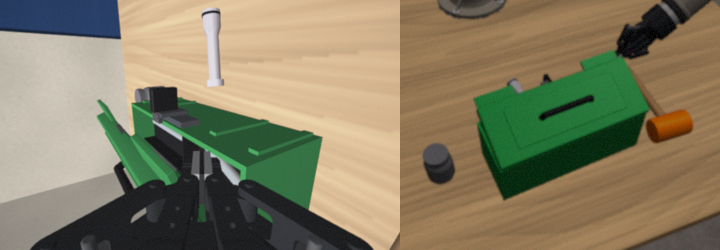

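The lid is up about 0.4 rad on the finger and the toolbox has not moved. I continue the arc.

Request:
{"fn": "send_rows", "kwargs": {"targets": [{"dx": -0.005, "dy": -0.0089, "dz": -0.006, "rx": 0, "ry": 0, "rz": 0}, {"dx": -0.0059, "dy": -0.0085, "dz": -0.0058, "rx": 0, "ry": 0, "rz": 0}, {"dx": -0.0067, "dy": -0.0081, "dz": -0.0055, "rx": 0, "ry": 0, "rz": 0}, {"dx": -0.0074, "dy": -0.0076, "dz": -0.0052, "rx": 0, "ry": 0, "rz": 0}, {"dx": -0.0082, "dy": -0.0071, "dz": -0.0048, "rx": 0, "ry": 0, "rz": 0}, {"dx": -0.0088, "dy": -0.0065, "dz": -0.0044, "rx": 0, "ry": 0, "rz": 0}, {"dx": -0.0094, "dy": -0.006, "dz": -0.004, "rx": 0, "ry": 0, "rz": 0}, {"dx": -0.01, "dy": -0.0053, "dz": -0.0036, "rx": 0, "ry": 0, "rz": 0}, {"dx": -0.0104, "dy": -0.0046, "dz": -0.0031, "rx": 0, "ry": 0, "rz": 0}, {"dx": -0.0108, "dy": -0.0039, "dz": -0.0026, "rx": 0, "ry": 0, "rz": 0}]}}

```text
t: 13.9
position: [662.7, 217.9, 256.6]
tcp_rot: [0.017, -0.031, 0.882, -0.469]
contact_force: [-0.6, 0.7, 0.6]
opening: -0.3
grip_force: 0.3
```

Run:
```python
from h import *
rep()
p,d=cams.grab_frame("wrist"); q,d2=cams.grab_frame("scene")
cv2.imwrite("pics/w5.png",np.hstack([cv2.resize(p,(400,250)),cv2.resize(q[100:350,180:500],(320,250))])[:,:,::-1])
```

```text
t 13.9 J [-0.948  0.837  0.429  1.326  0.509  1.574  0.932] pos [662.7 217.9 256.6] loc [  6.3 179.9 256.6] F [-0.6  0.7  0.6] op -0.3
tool axes in box (cols x,y,z)
 [[-1.     0.001 -0.001]
 [ 0.002  0.559 -0.829]
 [-0.    -0.829 -0.559]]
```

View pics/w5.png

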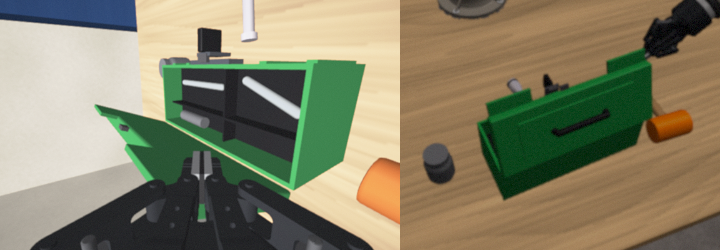

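The lid stands at about 1.2 rad with the fingertips still behind it, and the box is in place. I push it over the balance point.

Request:
{"fn": "send_rows", "kwargs": {"targets": [{"dx": -0.0112, "dy": -0.0032, "dz": -0.0022, "rx": 0, "ry": 0, "rz": 0}, {"dx": -0.0115, "dy": -0.0024, "dz": -0.0017, "rx": 0, "ry": 0, "rz": 0}, {"dx": -0.0116, "dy": -0.0017, "dz": -0.0011, "rx": 0, "ry": 0, "rz": 0}, {"dx": -0.0118, "dy": -0.0009, "dz": -0.0006, "rx": 0, "ry": 0, "rz": 0}, {"dx": -0.0118, "dy": 0, "dz": 0, "rx": 0, "ry": 0, "rz": 0}, {"dx": -0.0118, "dy": 0, "dz": 0, "rx": 0, "ry": 0, "rz": 0}, {"dx": -0.0118, "dy": 0, "dz": 0, "rx": 0, "ry": 0, "rz": 0}, {"dx": -0.01, "dy": 0, "dz": 0, "rx": 0, "ry": 0, "rz": 0}, {"dx": 0, "dy": 0, "dz": 0, "rx": 0, "ry": 0, "rz": 0}, {"dx": 0, "dy": 0, "dz": 0, "rx": 0, "ry": 0, "rz": 0}]}}

```text
t: 15.0
position: [752.6, 224.3, 265.5]
tcp_rot: [0.016, -0.031, 0.882, -0.469]
contact_force: [0.4, 0.1, 1.2]
opening: 0.1
grip_force: 0.0
```

Request:
{"fn": "send_rows", "kwargs": {"targets": [{"dx": 0.01, "dy": 0, "dz": 0, "rx": 0, "ry": 0, "rz": 0}, {"dx": 0.02, "dy": 0, "dz": 0, "rx": 0, "ry": 0, "rz": 0}, {"dx": 0.02, "dy": 0, "dz": -0.02, "rx": 0, "ry": 0, "rz": 0}, {"dx": 0, "dy": 0, "dz": -0.03, "rx": 0, "ry": 0, "rz": 0}, {"dx": 0, "dy": 0, "dz": -0.03, "rx": 0, "ry": 0, "rz": 0}, {"dx": 0, "dy": 0, "dz": -0.03, "rx": 0, "ry": 0, "rz": 0}, {"dx": 0, "dy": 0, "dz": -0.02, "rx": 0, "ry": 0, "rz": 0}, {"dx": 0, "dy": 0, "dz": 0, "rx": 0, "ry": 0, "rz": 0}, {"dx": 0, "dy": 0, "dz": 0, "rx": 0, "ry": 0, "rz": 0}, {"dx": 0, "dy": 0, "dz": 0, "rx": 0, "ry": 0, "rz": 0}]}}

```text
t: 16.0
position: [695.3, 326.9, 337.9]
tcp_rot: [0.016, -0.031, 0.882, -0.47]
contact_force: [-0.1, -0.7, 0.1]
opening: 0.3
grip_force: 0.0
```

Run:
```python
from h import *
rep()
p,d=cams.grab_frame("top"); q,d2=cams.grab_frame("scene")
cv2.imwrite("pics/w6.png",np.hstack([p[80:330,190:510],q[100:350,180:500]])[:,:,::-1])
W=loc(pts(*cam("scene"),d2.astype(float))); c=q.astype(int); g=(c[...,1]>c[...,0]+30)&(d2>0)&(W[...,0]>85)&(W[...,2]>60)
k=W[g]; a=np.arctan2(k[:,2]-130,-(k[:,0]-70)); print('lid inclination med',np.median(a), np.polyfit(k[:,0],k[:,2],1), k.max(0))
W=pts(*cam("top"),d.astype(float)); g0=(p[...,1].astype(int)>p[...,0].astype(int)+40)
for nm,m in(('jar',(W[...,2]>75)&(W[...,2]<95)&(abs(W[...,0]-630)<60)&(abs(W[...,1]+250)<60)),('mallet',(p[...,0].astype(int)>p[...,2].astype(int)+110)&(p[...,0]>130)&(W[...,2]>30))):
    print(nm,m.sum(),W[m].mean(0).round(1))
    f=np.load('top0.npz'); W0=pts(*cam("top"),f['d'].astype(float)); P=f['p'].astype(int)
    m0=(W0[...,2]>75)&(W0[...,2]<95)&(abs(W0[...,0]-630)<60)&(abs(W0[...,1]+250)<60) if nm=='jar' else (P[...,0]>P[...,2]+110)&(P[...,0]>130)&(W0[...,2]>30)
    print('  before',m0.sum(),W0[m0].mean(0).round(1))
```

```text
t 16.0 J [-0.956  0.95   0.446  0.911  0.475  1.86   1.071] pos [695.3 326.9 337.9] loc [ 46.7 286.3 337.9] F [-0.1 -0.7  0.1] op 0.3
tool axes in box (cols x,y,z)
 [[-1.     0.001 -0.003]
 [ 0.003  0.558 -0.83 ]
 [ 0.001 -0.83  -0.558]]
lid inclination med 2.068823536919438 [ 1.6332644  28.36090184] [145.94776403 178.52972605 287.1578825 ]
jar 372 [ 629.9 -249.5   85.4]
  before 376 [ 629.7 -249.6   85.2]
mallet 672 [716.5 310.   67.8]
  before 624 [714.5 308.6  72.5]
```

View pics/w6.png

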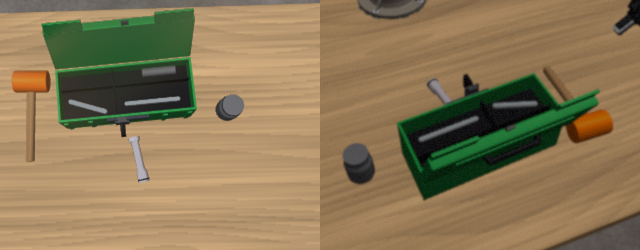

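The lid lies back open. The toolbox, torch (138,158), jar and mallet are where they were, and the arm is clear. I hand in.

```bash
python3 -c "
from workcell import env
print(env.sign_off())"
```

```text
the job is handed in; nothing more can be done
None
```

I pushed the latch fully across and tipped the lid past its balance point, so it now lies back open by itself; the toolbox, mallet, jar and torch show no visible movement in the final pictures, and I handed the job in after about 16 s of robot time (no verdict was returned).

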